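# Index a welding turntable and engage its clutch

## Robot

A 6-joint arm with a two-finger parallel gripper is mounted at the origin on the work surface. World frame = base frame: x ahead of the robot, y to its left, z up, the work surface at z = 0. Lengths are in mm, angles in rad, forces in N, time in s.
With the tool pointing down it reaches from about 350 to 775 mm from the base axis. Payload 7.3 kg.
Tool frame: the origin (TCP) lies at the centre of the arm's flange, where the gripper is bolted on; the fingertips stand 178 mm ahead of it and the grasp point (between the pads) lies 159 mm ahead of it; z points along the fingers, y is the direction in which the jaws open and shut (so a half turn about z gives the same grasp; the last joint's range is limited). The gripper opens to 92 mm and grips with 3 to 60 N. Pads are 19 mm wide; open, the fingers measure 130 mm over their backs; the gripper's body (75 mm by 190 mm) begins 47 mm behind the grasp point.
Start: joints at [-1.477, 0.342, 1.524, -0, 1.275, -0.146], TCP at [124.712, -509.975, 404.741] pointing down, gripper open.
Joint ranges: [-2.53, 2.53], [-0.77, 2.02], [0.04, 2.7], [-1, 4.14], [0.28, 2.66], [-3.11, 3.11]. Speed limits (rad/s): [2.57, 2.57, 3.14, 3.14, 3.14, 3.14].

## Interface

Orientations are given as [roll, pitch, yaw] about the fixed x, y, z axes, in that order (R = Rz(yaw) Ry(pitch) Rx(roll)).
In Python, from plant import get_obs, capture, close_job gives the robot as it stands. The module is installed in compiled form; this text tells all that it offers.
- The arm moves only by the shell command python3 -m pendant 'ROWS'. ROWS is JSON, a list of rows, each a list of 3 entries, a list of its own where there are three numbers: the shift along the tool's x, y, z in m, then the turn, a rotation vector about the tool's x, y, z in rad, then the finger opening in m, from 0 to 0.0918. In form: [[[tx, ty, tz], [wx, wy, wz], fingers], ...]. A call has 1 to 10 rows; each row is the pose to reach, as a shift and turn from the pose commanded when the call began, along the tool's axes at that moment; what a row does not reach only later rows make up. A row lasts 1/12 s, in which the tool goes at most 41.7 mm and 7.16 degrees, less where a joint would pass 70% of its speed; a pose out of reach is approached as far as the arm can. A call with a gripper value outside its range is refused whole. The fingers move at their own pace and stop on an object; the grip force is fixed at half the most. Time passes only in rows, so rows that repeat a pose let the fingers close. It gives the time, the measured TCP pose, the force and the opening at its end, in the units of the state.
- get_obs(): the state, without advancing time (a new reading comes with each control period).
- capture(name): name is "scene" or "top"; returns a dict with "color" (400x640x3 uint8, red, green, blue), "mtx" (3x3 intrinsics, pixels), "rvec" (rotation vector, rad) and "tvec" (3), from world to camera coordinates, as OpenCV has them. Camera axes: x right, y down, z forward; pixel columns grow to the right and rows downward; lengths in mm; the calibration is good to about 2 mm. A picture is of the moment at which its call begins. There is no depth.
- close_job(): hands the job in, once; it reports no verdict.
The state is a dict: "time": time; "joint_positions": joint angles; "dq": joint speeds; "tau": joint torques, N m; "tool_pos": TCP position; "tcp_rot": TCP orientation; "contact_force": force on the tool from outside, world axes, zero at the start; "moment": the same for the moment, N m; "grip_width": finger opening in mm.
Only numpy, scipy, OpenCV 4.12 (cv2) and the standard library are available. Lean on these libraries where they do the work, as an engineer would, in place of code of your own. Each camera call takes 0.05 s, during which the arm holds its last target. There are 200 camera calls.

## Task

Set the welding turntable to its start mark: with the gripper as one finger, gently push the long spoke round until it points straight at the pointed index post, and only then push the clutch lever all the way over to its far stop, leaving the spoke still pointing at the post. Push only, grip nothing; do not touch the flange lying on the disc, and leave the loose things around it where they lie.

Things in the scene. Friction and masses are not known exactly. Their poses are not given: they have to be found in the camera images.
- turntable (a joint): angle of the round steel turntable on its upright axis, rad: 0 = the long spoke points to -x of turn_base, growing counter-clockwise seen from above, limits -2.8 to 2.8. Even stiff friction (about 2 N pushed at the long spoke's end part); it stays where it is left and does not coast.
- turn_base: fixed grey pedestal of the turntable, foot 150 mm across and 12 mm high; origin under the turntable's axis at bench height. The disc on it is 160 mm across, its top 69 mm above the bench. Three level spokes stick out of the disc, 120 degrees apart; outside the foot the space under them is open down to the bench.
- turn_axis (a point): point on the turntable's axis at spoke height (64 mm above the bench); its x axis points along the long spoke, z up
- spoke_tip (a point): centre of the ball on the end of the long spoke, 150 mm from the axis; its x axis points outward along the spoke, z up. The spokes are steel rods 14 mm thick, centre line 64 mm above the bench, each ending in a 24 mm ball; the two short ones end 104 mm from the axis.
- index_top (a point): top point of the index post: a fixed steel post 85 mm tall with a cone-pointed head 28 mm across, on a 60 mm round foot; it stands to the left or right of the turntable, 0.22 to 0.28 m from its axis, beyond the spokes' sweep
- index_post: the index post itself; origin at the centre of its foot, at bench height
- clutch_base: fixed grey housing of the clutch lever, 90 x 60 mm, 61 mm tall with its cheeks, on the other side of the turntable from the index post; origin under its centre at bench height. The lever swings in the housing's x-z plane about a pivot 46 mm above the bench.
- clutch (a joint): clutch lever angle, rad: at 0 (its stop, disengaged) it leans 0.45 rad from upright to -x of clutch_base; at 0.9 (far stop, engaged) it leans as much to +x. About 3 N at the ball moves it; it stays where it is left. It does not change how the turntable turns here.
- clutch_tip (a point): centre of the black 26 mm ball on the end of the clutch lever, a 12 mm round rod 90 mm long from pivot to ball centre
- flange: loose steel pipe flange, 0.6 kg, lying on the middle of the disc: plate 90 mm across 10 mm thick, stub 52 mm across, 50 mm tall in all; origin under its centre. Not to be touched.
- can: bystander: paint can, 66 mm across, 120 mm tall, standing; loose, to be left alone
- wrench: bystander: steel wrench lying flat; loose, to be left alone
- pliers: bystander: pliers with red grips, about 150 mm long, 14 mm high, lying flat; loose, to be left alone
- magnet: bystander: red block magnet 80 x 50 x 30 mm; loose, to be left alone
- hammer: bystander: hammer lying on the bench; loose, to be left alone
- brush: bystander: hand brush lying on the bench; loose, to be left alone
- pipe_ring: bystander: short steel pipe ring, 60 mm across, 35 mm tall; loose, to be left alone
There are look-alikes about, which are no part of the job. Leave any blue or pink look-alike of the index_post alone.

How it is judged:
By the outcome, as a careful person would: the job done as asked, in the order asked, and still so for the second after the job is handed in, with the robot touching nothing.
It also fails if it takes over 58 s, if anything falls off the work surface, if the arm or the gripper's body presses on something with over 40 N, if the wrist force passes 120 N, or if a joint passes its speed limit or range.

## Working session

There is one attempt and no reset: what is moved stays moved. The work goes in short steps, Python scripts to look and compute and a shell command to move; the robot and the scene stay as the last step left them, time stands still between calls to the robot, and variables do not carry over. Pictures are saved under pics/ and viewed, about 8 in all and at most 12, crops included, and the job is handed in when it is done.

```bash
mkdir -p pics
cat > h.py <<'E'
import numpy as np, cv2
from plant import get_obs, capture
def snap(n,f):
    c=capture(n); cv2.imwrite(f'pics/{f}.png',c['color'][:,:,::-1]); np.savez(f'pics/{f}.npz',**c); return c
def ray(c,uv):
    R=cv2.Rodrigues(np.array(c['rvec'],float))[0]; t=np.array(c['tvec'],float).ravel()
    d=R.T@np.linalg.inv(c['mtx'])@np.array([uv[0],uv[1],1.]); return -R.T@t, d/np.linalg.norm(d)
def onz(c,uv,z):
    o,d=ray(c,uv); return o+d*(z-o[2])/d[2]
def tri(c1,a,c2,b):
    o,d=ray(c1,a);p,e=ray(c2,b); s=np.linalg.lstsq(np.c_[d,-e],p-o,rcond=None)[0]
    x,y=o+d*s[0],p+e*s[1]; return (x+y)/2,np.linalg.norm(x-y)
def proj(c,P):
    return cv2.projectPoints(np.array(P,float).reshape(-1,3),np.array(c['rvec'],float),np.array(c['tvec'],float),c['mtx'],None)[0].reshape(-1,2)
E
python3 - <<'E'
from h import *
for n in('scene','top'):
    c=snap(n,n+'0'); print(ray(c,(320,200)))
print(get_obs())
E
```

```text
(array([1430.00689047,  555.12592621,  911.91173474]), array([-0.65170818, -0.39811742, -0.64558421]))
(array([ 460.94885349,    5.37382185, 1302.9002635 ]), array([ 1.10318303e-01,  2.81722408e-04, -9.93896269e-01]))
{'time': 0.1, 'joint_positions': array([-1.47699376e+00,  3.42647976e-01,  1.52488872e+00,  2.06250907e-05,
        1.27535465e+00, -1.46018238e-01]), 'dq': array([ 0.00069814, -0.00094909, -0.00163354,  0.00065059,  0.00133297,
        0.00137752]), 'tau': array([ 2.56680767e-03, -4.32004738e+01, -2.44695085e+01,  7.21257878e-02,
        5.25618391e-02, -4.94623760e-05]), 'tool_pos': array([ 124.70761569, -509.86572134,  404.1283605 ]), 'tcp_rot': array([-3.14031065e+00, -2.08472875e-04,  2.39814654e-01]), 'contact_force': array([-0.23304753,  0.06528145, -0.87318856]), 'moment': array([ 0.00486209, -0.04439587, -0.05384831]), 'grip_width': 92.00443216068315}
```

View pics/scene0.png

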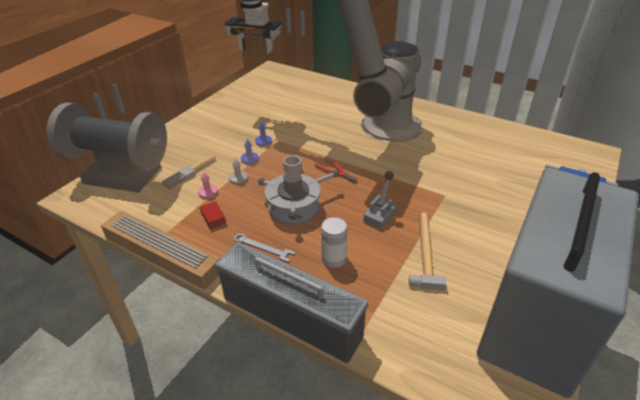

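View pics/top0.png

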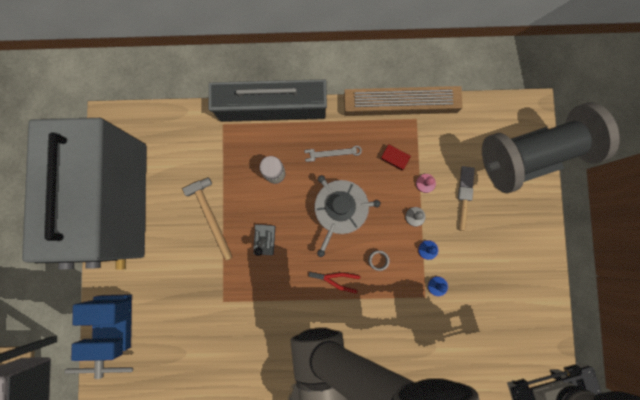

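Top view (up = +x, left = +y): disc at about (341,206), long spoke tip at (320,253), grey index post at (416,215) and clutch at (264,239). I'll zoom in on both views.

Run:
```python
import cv2
a=cv2.imread('pics/top0.png')[145:295,240:440]; b=cv2.imread('pics/scene0.png')[130:250,220:420]
cv2.imwrite('pics/tz.png',cv2.resize(a,None,fx=4,fy=4,interpolation=cv2.INTER_CUBIC))
cv2.imwrite('pics/sz.png',cv2.resize(b,None,fx=4,fy=4,interpolation=cv2.INTER_CUBIC))
```

```text
(no output)
```

View pics/tz.png

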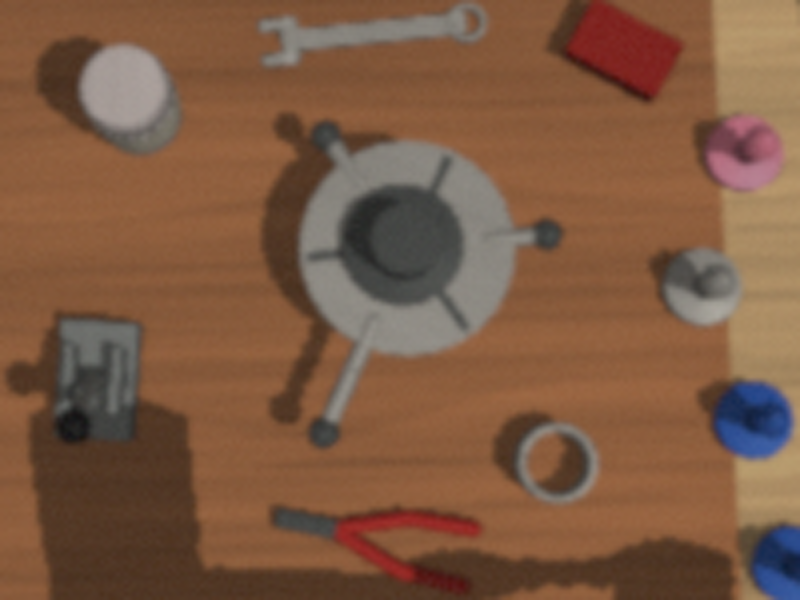

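View pics/sz.png

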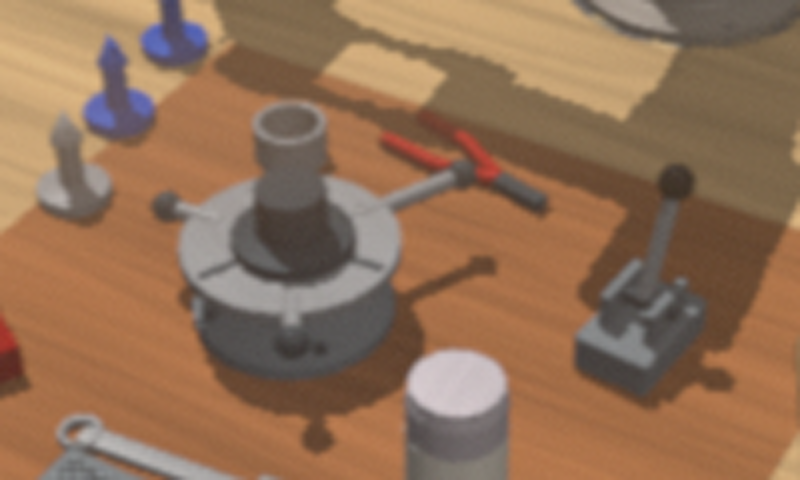

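Both crops are clear. In the top crop the long tip is at (324,432), the short balls at (326,135) and (547,235), the index head at (714,280), and the clutch ball at (72,425). The lever leans towards the robot. The pliers and ring lie near the sweep but are low.

Run:
```python
from h import *
from scipy.optimize import least_squares
T=dict(np.load('pics/top0.npz'));S=dict(np.load('pics/scene0.npz'))
t=lambda x,y:((x+.5)/4-.5+240,(y+.5)/4-.5+145)
s=lambda x,y:((x+.5)/4-.5+220,(y+.5)/4-.5+130)
for n,a,b in [('tip',(324,432),(462,174)),('sh1',(326,135),(292,338)),('sh2',(547,235),(166,206)),('idx',(718,277),(66,115)),('clutch',(72,425),(676,182))]:
    print(n,*tri(T,t(*a),S,s(*b)))
B=[onz(T,t(*p),64)[:2] for p in [(324,432),(326,135),(547,235)]]
L=[150,104,104]
f=lambda q:np.r_[[np.array(q[:2])+l*np.array([np.cos(q[2]+k),np.sin(q[2]+k)])-b for l,k,b in zip(L,(0,-2*np.pi/3,2*np.pi/3),B)]].ravel()
r=least_squares(f,[480,0,2.5]);print('axis,ang',r.x,r.fun)
for n,p,z in [('disc c',(408,247),69),('idxfoot',(702,287),4),('idxtop',(718,277),85),('pinkfoot',(743,152),4),('ring',(557,462),35),('can',(124,87),120),('pl tip',(275,517),10),('pl a',(478,528),10),('magnet',(625,48),30),('wrench',(470,20),5),('wr2',(265,45),5)]+[('cb%d'%i,q,46) for i,q in enumerate([(60,318),(140,322),(134,440),(56,435)])]:
    print(n,onz(T,t(*p),z).round(1))
```

```text
tip [442.68695344   7.52293875  63.35529936] 0.6323886138217635
sh1 [6.63584568e+02 1.46154461e-01 6.61228878e+01] 1.3635415843665208
sh2 [ 584.85066532 -162.7965806    62.95969119] 2.3988529906343787
idx [ 548.76958704 -283.37561751   81.0858387 ] 1.3437937903842085
clutch [452.9790539  182.95220473 128.61278658] 1.7987617019006152
axis,ang [577.17793245 -57.76422642   2.68769772] [-0.17517363  0.20908855 -0.1637519  -0.33555856  0.33892553  0.12647   ]
disc c [577.3 -57.9  69. ]
idxfoot [ 546.4 -288.2    4. ]
idxtop [ 548.1 -281.9   85. ]
pinkfoot [ 651.4 -325.2    4. ]
ring [ 415.6 -166.5   35. ]
can [693.1 145.2 120. ]
pl tip [378.1  47.   10. ]
pl a [ 366.2 -107.7   10. ]
magnet [ 731.  -231.9   30. ]
wrench [ 762.  -115.5    5. ]
wr2 [746.3  46.8   5. ]
cb0 [532.4 204.6  46. ]
cb1 [527.8 144.2  46. ]
cb2 [439.7 150.   46. ]
cb3 [444.8 208.4  46. ]
```

The numbers agree: ball heights are 63–66 against 64, and the axis fit leaves residuals under 0.4 mm. The axis is at (577,-58), the spoke at 154.0°, and the post bearing is about 262.5°, so I push 108.5° CCW. I'll close the fingers and approach high, with the tool x axis radial and tool y as the pushing direction.

```bash
python3 -m pendant '[[[0.025,-0.022,0],[0,0,0.047],0],[[0.05,-0.044,0],[0,0,0.094],0],[[0.075,-0.066,0],[0,0,0.141],0],[[0.1,-0.088,0],[0,0,0.188],0],[[0.125,-0.11,0],[0,0,0.235],0],[[0.15,-0.133,0],[0,0,0.281],0],[[0.175,-0.155,0],[0,0,0.328],0],[[0.2,-0.177,0],[0,0,0.375],0],[[0.225,-0.199,0],[0,0,0.422],0],[[0.249,-0.221,0],[0,0,0.469],0]]'
python3 - <<'E'
from h import *
o=get_obs();print(o)
p=o['tool_pos'];y=o['tcp_rot'][2]
def goal(phi,s=118,b=26):
    f=np.radians(phi);return np.array([577.2+s*np.cos(f)+b*np.sin(f),-57.8+s*np.sin(f)-b*np.cos(f)])
g=goal(140);d=g-p[:2];print(g,'tx,ty',d@[np.cos(y),np.sin(y)],d@[np.sin(y),-np.cos(y)],'wz',y-np.radians(-40))
for i in range(1,11):
    t=np.radians(2*i);print(round(118-118*np.cos(t)-26*np.sin(t),1),round(26+118*np.sin(t)-26*np.cos(t),1),round(-t,3))
E
```

```text
time: 0.93
tool_pos: [314.6, -234.6, 404.6]
tcp_rot: [-3.141, 0.0, -0.232]
contact_force: [0.7, 0.4, 0.5]
grip_width: 29.6
{'time': 0.9333, 'joint_positions': array([-8.36566686e-01,  9.62529814e-02,  1.84882401e+00,  3.27021248e-05,
        1.19670460e+00,  9.65911341e-01]), 'dq': array([ 0.96935312, -0.06222623,  0.07166063, -0.00183857, -0.01478109,
        1.52184419]), 'tau': array([-5.28128162e+00, -2.96353984e+01, -2.30237478e+01, -3.95999436e-03,
        1.56683922e-01, -2.05156490e+00]), 'tool_pos': array([ 314.63536244, -234.56830106,  404.6121577 ]), 'tcp_rot': array([-3.14146018e+00,  1.38100235e-04, -2.31693644e-01]), 'contact_force': array([0.6754746 , 0.37175695, 0.47175193]), 'moment': array([ 0.06796641, -0.01178354,  0.01811259]), 'grip_width': 29.57332574654247}
[503.51923356  37.96609346] tx,ty 121.25563526506731 -308.62466506200815 wz 0.46643805644116065
-0.8 4.1 -0.035
-1.5 8.3 -0.07
-2.1 12.5 -0.105
-2.5 16.7 -0.14
-2.7 20.9 -0.175
-2.8 25.1 -0.209
-2.8 29.3 -0.244
-2.6 33.5 -0.279
-2.3 37.7 -0.314
-1.8 41.9 -0.349
```

```bash
python3 -m pendant '[[[0.015,-0.039,0],[0,0,0.058],0],[[0.03,-0.077,0],[0,0,0.117],0],[[0.045,-0.116,0],[0,0,0.175],0],[[0.06,-0.154,0],[0,0,0.233],0],[[0.076,-0.193,0],[0,0,0.292],0],[[0.091,-0.231,0],[0,0,0.35],0],[[0.106,-0.27,0],[0,0,0.408],0],[[0.121,-0.309,0],[0,0,0.466],0],[[0.121,-0.309,0],[0,0,0.466],0],[[0.121,-0.309,0],[0,0,0.466],0]]'
```

```text
time: 1.77
tool_pos: [502.6, 39.1, 403.8]
tcp_rot: [3.141, 0.001, -0.691]
contact_force: [-0.2, 0.0, 0.0]
grip_width: 0.6
```

```bash
python3 -m pendant '[[[0,0,0.02],[0,0,0],0],[[0,0,0.045],[0,0,0],0],[[0,0,0.07],[0,0,0],0],[[0,0,0.095],[0,0,0],0],[[0,0,0.12],[0,0,0],0],[[0,0,0.14],[0,0,0],0],[[0,0,0.16],[0,0,0],0],[[0,0,0.17],[0,0,0.007],0],[[0,0,0.175],[0,0,0.007],0],[[0,0,0.175],[0,0,0.007],0]]'
python3 - <<'E'
from h import *
import cv2
a=snap('top','t1')['color'];b=snap('scene','s1')['color']
f=lambda i:cv2.resize(i,None,fx=2.5,fy=2.5,interpolation=cv2.INTER_CUBIC)[:,:,::-1]
cv2.imwrite('pics/c1.png',np.hstack([f(a[145:295,270:430]),f(b[100:250,230:390])]))
E
```

```text
time: 2.6
tool_pos: [501.8, 36.5, 229.2]
tcp_rot: [3.14, 0.001, -0.703]
contact_force: [-0.6, -0.5, 0.1]
grip_width: 0.8
```

View pics/c1.png

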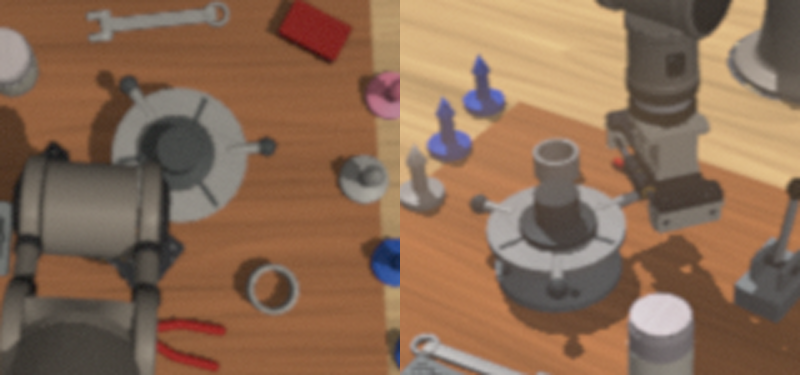

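The finger stands beside the long spoke on its clockwise side, clear of the flange, and the spokes haven't moved. Now I'll sweep about the axis.

```bash
python3 -m pendant '[[[-0.0008,0.0041,0],[0,0,-0.035],0],[[-0.0015,0.0083,0],[0,0,-0.07],0],[[-0.0021,0.0125,0],[0,0,-0.105],0],[[-0.0025,0.0167,0],[0,0,-0.14],0],[[-0.0027,0.0209,0],[0,0,-0.175],0],[[-0.0028,0.0251,0],[0,0,-0.209],0],[[-0.0028,0.0293,0],[0,0,-0.244],0],[[-0.0026,0.0335,0],[0,0,-0.279],0],[[-0.0023,0.0377,0],[0,0,-0.314],0],[[-0.0018,0.0419,0],[0,0,-0.349],0]]'
```

```text
time: 3.53
tool_pos: [474.1, 6.4, 231.1]
tcp_rot: [-3.141, -0.003, -0.351]
contact_force: [0.4, 2.6, -1.5]
grip_width: 0.0
```

```bash
python3 -m pendant '[[[-0.0008,0.0041,0],[0,0,-0.035],0],[[-0.0015,0.0083,0],[0,0,-0.07],0],[[-0.0021,0.0125,0],[0,0,-0.105],0],[[-0.0025,0.0167,0],[0,0,-0.14],0],[[-0.0027,0.0209,0],[0,0,-0.175],0],[[-0.0028,0.0251,0],[0,0,-0.209],0],[[-0.0028,0.0293,0],[0,0,-0.244],0],[[-0.0026,0.0335,0],[0,0,-0.279],0],[[-0.0023,0.0377,0],[0,0,-0.314],0],[[-0.0018,0.0419,0],[0,0,-0.349],0]]'; python3 -m pendant '[[[-0.0008,0.0041,0],[0,0,-0.035],0],[[-0.0015,0.0083,0],[0,0,-0.07],0],[[-0.0021,0.0125,0],[0,0,-0.105],0],[[-0.0025,0.0167,0],[0,0,-0.14],0],[[-0.0027,0.0209,0],[0,0,-0.175],0],[[-0.0028,0.0251,0],[0,0,-0.209],0],[[-0.0028,0.0293,0],[0,0,-0.244],0],[[-0.0026,0.0335,0],[0,0,-0.279],0],[[-0.0023,0.0377,0],[0,0,-0.314],0],[[-0.0018,0.0419,0],[0,0,-0.349],0]]'
python3 - <<'E'
from h import *
o=get_obs();p=o['tool_pos'][:2]-[577.2,-57.8];y=o['tcp_rot'][2]
print(np.degrees(y)+180,'s,b',-p@[np.cos(y),np.sin(y)],-p@[np.sin(y),-np.cos(y)])
E
```

```text
time: 4.37
tool_pos: [457.9, -32.3, 231.1]
tcp_rot: [3.141, -0.003, -0.002]
contact_force: [1.0, 2.6, 0.4]
grip_width: 0.2
time: 5.2
tool_pos: [455.8, -74.2, 231.0]
tcp_rot: [3.141, -0.002, 0.347]
contact_force: [-0.2, 2.9, 0.5]
grip_width: 0.5
199.86343118898267 s,b 119.72959756090252 25.83892901353321
```

```bash
python3 -m pendant '[[[-0.0008,0.0041,0],[0,0,-0.035],0],[[-0.0015,0.0083,0],[0,0,-0.07],0],[[-0.0021,0.0125,0],[0,0,-0.105],0],[[-0.0025,0.0167,0],[0,0,-0.14],0],[[-0.0027,0.0209,0],[0,0,-0.175],0],[[-0.0028,0.0251,0],[0,0,-0.209],0],[[-0.0028,0.0293,0],[0,0,-0.244],0],[[-0.0026,0.0335,0],[0,0,-0.279],0],[[-0.0023,0.0377,0],[0,0,-0.314],0],[[-0.0018,0.0419,0],[0,0,-0.349],0]]'; python3 -m pendant '[[[-0.0008,0.0041,0],[0,0,-0.035],0],[[-0.0015,0.0083,0],[0,0,-0.07],0],[[-0.0021,0.0125,0],[0,0,-0.105],0],[[-0.0025,0.0167,0],[0,0,-0.14],0],[[-0.0027,0.0209,0],[0,0,-0.175],0],[[-0.0028,0.0251,0],[0,0,-0.209],0],[[-0.0028,0.0293,0],[0,0,-0.244],0],[[-0.0026,0.0335,0],[0,0,-0.279],0],[[-0.0023,0.0377,0],[0,0,-0.314],0],[[-0.0023,0.0377,0],[0,0,-0.314],0]]'
python3 - <<'E'
from h import *
o=get_obs();p=o['tool_pos'][:2]-[577.2,-57.8];y=o['tcp_rot'][2]
print(np.degrees(y)+180,'s,b',-p@[np.cos(y),np.sin(y)],-p@[np.sin(y),-np.cos(y)])
a=snap('top','t2')['color'];b=snap('scene','s2')['color']
f=lambda i:cv2.resize(i,None,fx=4,fy=4,interpolation=cv2.INTER_CUBIC)[:,:,::-1]
cv2.imwrite('pics/c2.png',np.hstack([f(a[165:265,330:430]),f(b[140:240,222:322])]))
E
```

```text
time: 6.03
tool_pos: [468.1, -114.2, 230.9]
tcp_rot: [3.141, -0.001, 0.696]
contact_force: [-0.8, 1.0, 0.4]
grip_width: 0.2
time: 6.87
tool_pos: [490.8, -145.2, 231.0]
tcp_rot: [3.139, 0.0, 1.009]
contact_force: [-1.5, 0.2, 1.1]
grip_width: 0.3
237.80690744375835 s,b 120.02177412959043 26.575169010443012
```

View pics/c2.png

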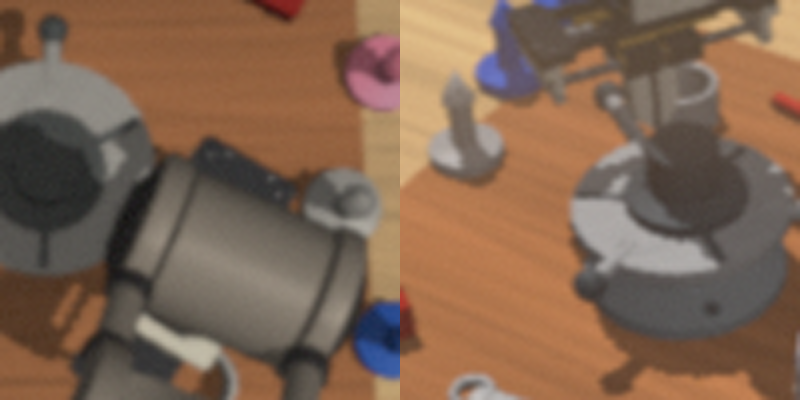

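The spoke is near 238°, tip at about (208,96) in the right half. The short ball at (52,28) in the left half gives the angle from above, so I'll compute it from both.

Run:
```python
from h import *
T=dict(np.load('pics/t2.npz'));S=dict(np.load('pics/s2.npz'))
A=np.array([577.2,-57.8])
for c,uv,k in [(T,(330+52.5/4-.5,165+28.5/4-.5),-120),(S,(222+208.5/4-.5,140+96.5/4-.5),0),(S,(222+190.5/4-.5,140+282.5/4-.5),-240)]:
    q=onz(c,uv,64)[:2]-A; print(np.linalg.norm(q),(np.degrees(np.arctan2(q[1],q[0]))+k)%360)
```

```text
105.34877120084501 236.47415931462962
148.70694529369533 236.6265481230267
103.55366418094683 114.98981226465742
```

```bash
python3 -m pendant '[[[-0.0008,0.0041,0],[0,0,-0.035],0],[[-0.0015,0.0083,0],[0,0,-0.07],0],[[-0.0021,0.0125,0],[0,0,-0.105],0],[[-0.0025,0.0167,0],[0,0,-0.14],0],[[-0.0027,0.0209,0],[0,0,-0.175],0],[[-0.0028,0.0251,0],[0,0,-0.209],0],[[-0.0028,0.0293,0],[0,0,-0.244],0],[[-0.0026,0.0335,0],[0,0,-0.279],0],[[-0.0023,0.0377,0],[0,0,-0.314],0],[[-0.0018,0.0419,0],[0,0,-0.349],0]]'; python3 -m pendant '[[[-0.0008,0.0041,0],[0,0,-0.035],0],[[-0.0012,0.0062,0],[0,0,-0.052],0],[[-0.0015,0.0083,0],[0,0,-0.07],0],[[-0.0015,0.0083,0],[0,0,-0.07],0],[[-0.0015,0.0083,0],[0,0,-0.07],0]]'
python3 - <<'E'
from h import *
o=get_obs();p=o['tool_pos'][:2]-[577.2,-57.8];y=o['tcp_rot'][2]
print(np.degrees(y)+180,'s,b',-p@[np.cos(y),np.sin(y)],-p@[np.sin(y),-np.cos(y)])
E
python3 -m pendant '[[[0,-0.004,0],[0,0,0],0],[[0,-0.012,0],[0,0,0],0],[[0,-0.025,0],[0,0,0],0],[[0,-0.045,0],[0,0,0],0],[[0,-0.065,0],[0,0,0],0],[[0,-0.09,0],[0,0,0],0],[[0,-0.11,0],[0,0,0],0],[[0,-0.13,0],[0,0,0],0],[[0,-0.13,0],[0,0,0],0]]'
python3 - <<'E'
from h import *
a=snap('top','t3')['color'];b=snap('scene','s3')['color']
f=lambda i:cv2.resize(i,None,fx=4,fy=4,interpolation=cv2.INTER_CUBIC)[:,:,::-1]
cv2.imwrite('pics/c3.png',np.hstack([f(a[165:265,330:430]),f(b[140:240,222:322])]))
E
```

```text
time: 7.8
tool_pos: [524.6, -168.6, 230.2]
tcp_rot: [-3.141, 0.001, 1.358]
contact_force: [-2.6, -1.0, 1.3]
grip_width: 0.6
time: 8.22
tool_pos: [532.7, -171.6, 229.9]
tcp_rot: [3.141, 0.0, 1.426]
contact_force: [-0.1, -0.9, 0.2]
grip_width: 0.3
261.70797214514147 s,b 119.0467937267085 27.59869351111333
time: 8.97
tool_pos: [400.3, -151.7, 229.4]
tcp_rot: [-3.137, -0.002, 1.426]
contact_force: [0.3, 0.5, -0.3]
grip_width: 0.1
```

View pics/c3.png

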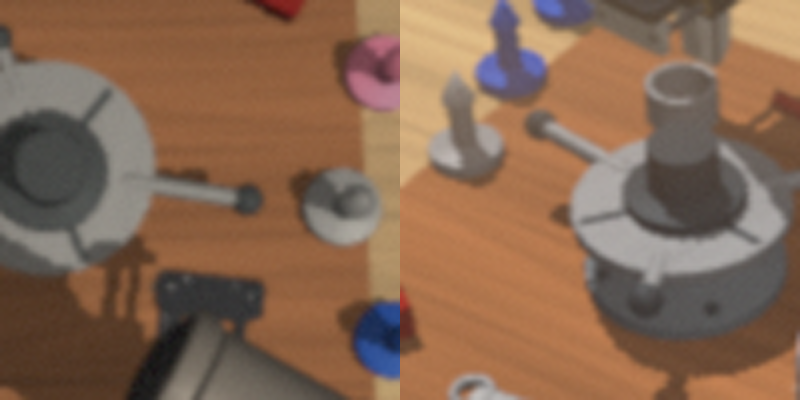

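With the arm backed off, the long spoke tip is at (248,200) and the grey post at (342,206) foot and (357,201) head in the left half. It points almost at the post, slightly short. Now I'll measure the remaining angle with masks.

Run:
```python
from h import *
T=dict(np.load('pics/t3.npz'));S=dict(np.load('pics/s3.npz'));A=np.array([577.2,-57.8])
def bear(n,c,uv,z):
    q=onz(c,uv,z)[:2]-A;print(n,np.round(uv,1),q.round(1),round(np.linalg.norm(q),1),round(np.degrees(np.arctan2(q[1],q[0]))%360,2))
im=T['color'][165:265,330:430]; z=cv2.resize(im,None,fx=8,fy=8,interpolation=cv2.INTER_CUBIC)
h=cv2.cvtColor(z,cv2.COLOR_RGB2HSV)
up=lambda p:((p[0]+.5)/8-.5+330,(p[1]+.5)/8-.5+165)
# post: unsaturated blob
m=((h[...,1]<70)&(h[...,2]>70)).astype(np.uint8); m[:, :580]=0; m[:300]=0;m[520:]=0
cs=cv2.findContours(m,0,2)[0];k=max(cs,key=cv2.contourArea);
e=cv2.fitEllipse(cv2.convexHull(k));print('foot ell',e)
bear('foot',T,up(e[0]),5)
# tip ball: dark grey
m=((h[...,1]<90)&(h[...,2]<110)).astype(np.uint8); m[:,:455]=0;m[:,540:]=0;m[:340]=0;m[460:]=0
cs=cv2.findContours(m,0,2)[0];k=max(cs,key=cv2.contourArea);(cx,cy),r=cv2.minEnclosingCircle(k);print('ball r',r/8)
bear('tip',T,up((cx,cy)),64)
w=lambda x,y:(222+(x+.5)/4-.5,140+(y+.5)/4-.5); t=lambda x,y:(330+(x+.5)/4-.5,165+(y+.5)/4-.5)
bear('tip eye top',T,t(248,200),64); bear('tip eye scene',S,w(540-400,124),64)
bear('apex top',T,t(359,198),85);bear('head top',T,t(357,201),72); bear('apex scene',S,w(456-400,75),85); bear('foot scene',S,w(467-400,150),6)
P,g=tri(T,t(248,200),S,w(140,124));print(P,g)
```

```text
foot ell ((684.9559936523438, 413.93505859375), (152.93460083007812, 160.64451599121094), 105.67141723632812)
foot [415.2 216.3] [ -30.6 -230.4] 232.4 262.43
ball r 4.149730205535889
tip [390.9 214.3] [ -26.8 -145.5] 148.0 259.56
tip eye top [391.6 214.6] [ -27.8 -147.7] 150.3 259.35
tip eye scene [256.6 170.6] [ -26.2 -148.2] 150.5 259.96
apex top [419.4 214.1] [ -29.8 -224.8] 226.7 262.44
head top [418.9 214.9] [ -31.1 -226.3] 228.4 262.18
apex scene [235.6 158.4] [ -23.3 -223.7] 224.9 264.05
foot scene [238.4 177.1] [ -29.3 -230.1] 232.0 262.75
[ 549.83916404 -206.15973466   63.13213353] 1.275708599776088
```

The spoke is at 259.6° and the post bearing at 262.5°, so 2.9° remains, which is 6 mm further than the last push.

```bash
python3 -m pendant '[[[0,0.025,0],[0,0,0],0],[[0,0.055,0],[0,0,-0.02],0],[[0,0.085,0],[0,0,-0.04],0],[[0,0.108,0],[0,0,-0.051],0],[[0,0.12,0],[0,0,-0.051],0],[[-0.001,0.126,0],[0,0,-0.051],0],[[-0.001,0.131,0],[0,0,-0.051],0],[[-0.001,0.134,0],[0,0,-0.051],0],[[-0.001,0.1362,0],[0,0,-0.051],0],[[-0.001,0.1362,0],[0,0,-0.051],0]]'
python3 -m pendant '[[[0,0,0],[0,0,0],0],[[0,-0.004,0],[0,0,0],0],[[0,-0.012,0],[0,0,0],0],[[0,-0.025,0],[0,0,0],0],[[0,-0.045,0],[0,0,0],0],[[0,-0.065,0],[0,0,0],0],[[0,-0.09,0],[0,0,0],0],[[0,-0.11,0],[0,0,0],0],[[0,-0.13,0],[0,0,0],0],[[0,-0.13,0],[0,0,0],0]]'
python3 - <<'E'
from h import *
a=snap('top','t4')['color'];b=snap('scene','s4')['color']
f=lambda i:cv2.resize(i,None,fx=4,fy=4,interpolation=cv2.INTER_CUBIC)[:,:,::-1]
cv2.imwrite('pics/c4.png',np.hstack([f(a[165:265,330:430]),f(b[140:240,222:322])]))
E
```

```text
time: 9.9
tool_pos: [538.4, -173.7, 229.6]
tcp_rot: [-3.141, -0.0, 1.477]
contact_force: [-0.1, 0.4, 0.1]
grip_width: 0.7
time: 10.73
tool_pos: [405.5, -160.4, 229.6]
tcp_rot: [-3.138, -0.002, 1.477]
contact_force: [0.9, 0.1, -0.5]
grip_width: 0.6
```

View pics/c4.png

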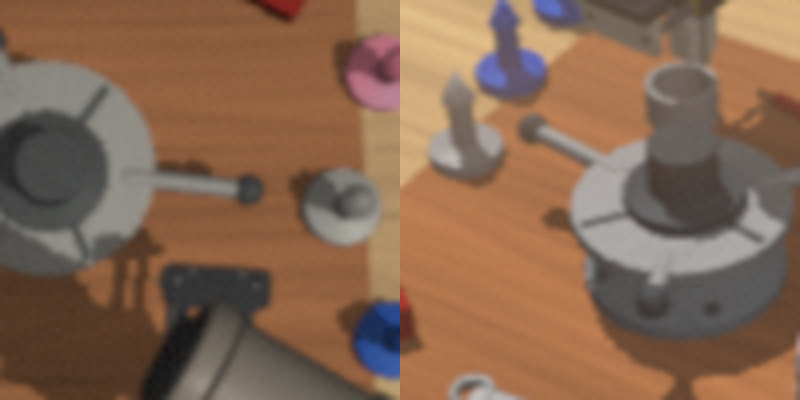

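The tip is now at (249,189) in the left half. I'll check its bearing the same way as before.

Run:
```python
from h import *
T=dict(np.load('pics/t4.npz'));S=dict(np.load('pics/s4.npz'));A=np.array([577.2,-57.8])
def bear(n,c,uv,z):
    q=onz(c,uv,z)[:2]-A;print(n,np.round(uv,1),q.round(1),round(np.linalg.norm(q),1),round(np.degrees(np.arctan2(q[1],q[0]))%360,2))
z=cv2.resize(T['color'][165:265,330:430],None,fx=8,fy=8,interpolation=cv2.INTER_CUBIC);h=cv2.cvtColor(z,cv2.COLOR_RGB2HSV)
m=((h[...,1]<90)&(h[...,2]<110)).astype(np.uint8); m[:,:455]=0;m[:,540:]=0;m[:320]=0;m[440:]=0
k=max(cv2.findContours(m,0,2)[0],key=cv2.contourArea);(cx,cy),r=cv2.minEnclosingCircle(k);print(r/8)
bear('tip',T,((cx+.5)/8-.5+330,(cy+.5)/8-.5+165),64)
w=lambda x,y:(222+(x+.5)/4-.5,140+(y+.5)/4-.5); t=lambda x,y:(330+(x+.5)/4-.5,165+(y+.5)/4-.5)
bear('tip eye top',T,t(249.5,189),64); bear('tip eye scene',S,w(532-400,129),64)
# rod centreline
for x in (175,195,215):bear('rod',T,t(x,{175:181,195:183,215:186}[x]),64)
# clutch geometry
T0=dict(np.load('pics/top0.npz'));t0=lambda x,y:((x+.5)/4-.5+240,(y+.5)/4-.5+145)
b=[onz(T0,t0(*p),z) for p,z in [((72,425),127),((72,425),120)]];print(b)
o=get_obs();print(o['tool_pos'],o['tcp_rot'])
```

```text
3.893303155899048
tip [391.4 211.9] [ -19.5 -147.2] 148.5 262.44
tip eye top [392.  211.9] [ -19.6 -149.1] 150.4 262.5
tip eye scene [254.6 171.9] [ -18.1 -149.7] 150.8 263.11
rod [373.4 209.9] [-12.3 -94.2] 95.0 262.57
rod [378.4 210.4] [ -14.1 -109. ] 109.9 262.6
rod [383.4 211.1] [ -16.8 -123.7] 124.8 262.29
[array([452.56404776, 184.01065899, 127.        ]), array([452.51413397, 185.07406368, 120.        ])]
[ 408.66945279 -161.56760875  230.15899353] [3.14069281e+00 4.07978836e-04 1.47693681e+00]
```

The spoke is at 262.5° and the post at 262.4–262.5°, so it is aligned. Next is the clutch: its ball is at (453,183.5,127) and leans towards the robot, with the housing x axis near world +x. The far-stop ball position should be about (531,180). I'll lift and cross over.

```bash
python3 -m pendant '[[[0,0,-0.02],[0,0,0],0],[[0,0,-0.045],[0,0,0.06],0],[[0.012,-0.001,-0.06],[0,0,0.14],0],[[0.03,-0.003,-0.065],[0,0,0.23],0],[[0.05,-0.005,-0.065],[0,0,0.32],0],[[0.07,-0.007,-0.065],[0,0,0.41],0],[[0.09,-0.009,-0.065],[0,0,0.5],0],[[0.11,-0.011,-0.065],[0,0,0.59],0],[[0.13,-0.013,-0.065],[0,0,0.68],0],[[0.15,-0.0155,-0.065],[0,0,0.75],0]]'
python3 -m pendant '[[[0,0,0],[0,0,0],0],[[0,0,0],[0,0,0],0]]'
python3 - <<'E'
from h import *
o=get_obs();p=o['tool_pos'];y=o['tcp_rot'][2];d=np.array([405,183.])-p[:2]
print('tx,ty',d@[np.cos(y),np.sin(y)],d@[np.sin(y),-np.cos(y)],'wz',y+.04,'tz',p[2]-293,o['joint_positions'])
E
```

```text
time: 11.67
tool_pos: [408.4, -9.7, 295.0]
tcp_rot: [3.14, -0.001, 0.723]
contact_force: [0.3, -0.1, 0.7]
grip_width: 0.5
time: 11.83
tool_pos: [408.2, -10.1, 294.9]
tcp_rot: [3.14, -0.001, 0.732]
contact_force: [0.9, -0.2, -0.4]
grip_width: 0.3
tx,ty 126.65274432566443 -145.84673311795524 wz 0.7718205253760821 tz 1.9375476780049325 [-2.12960788e-01  2.71523241e-01  1.98186825e+00 -2.33751502e-04
  8.86929270e-01  6.26162921e-01]
```

```bash
python3 -m pendant '[[[0.014,-0.016,0],[0,0,0.09],0],[[0.028,-0.032,0],[0,0,0.18],0],[[0.042,-0.049,0],[0,0,0.27],0],[[0.056,-0.065,0],[0,0,0.36],0],[[0.07,-0.081,0],[0,0,0.45],0],[[0.084,-0.097,0],[0,0,0.54],0],[[0.1,-0.115,0.001],[0,0,0.64],0],[[0.116,-0.133,0.002],[0,0,0.72],0],[[0.127,-0.146,0.002],[0,0,0.772],0],[[0.127,-0.146,0.002],[0,0,0.772],0]]'
python3 -m pendant '[[[0.01,0,0],[0,0,0],0],[[0.02,0,0],[0,0,0],0],[[0.03,0,0],[0,0,0],0],[[0.04,0,0],[0,0,0],0],[[0.05,0,0],[0,0,0],0],[[0.057,0,0],[0,0,0],0],[[0.063,0,0],[0,0,0],0],[[0.068,0,0],[0,0,0],0]]'
```

```text
time: 12.67
tool_pos: [406.1, 184.2, 292.8]
tcp_rot: [-3.141, -0.001, -0.043]
contact_force: [0.3, -1.0, 0.3]
grip_width: 0.4
time: 13.33
tool_pos: [474.1, 179.1, 292.5]
tcp_rot: [3.141, 0.0, -0.045]
contact_force: [-3.5, -1.6, 1.4]
grip_width: 0.5
```

Contact is at about 3.5 N, as expected. I'll continue gently towards the stop.

```bash
python3 -m pendant '[[[0.006,0,0],[0,0,0],0],[[0.012,0,0],[0,0,0],0],[[0.018,0,0],[0,0,0],0],[[0.022,0,0],[0,0,0],0],[[0.026,0,0],[0,0,0],0],[[0.028,0,0],[0,0,0],0]]'
python3 -m pendant '[[[0.001,0,0],[0,0,0],0],[[0.002,0,0],[0,0,0],0],[[0.003,0,0],[0,0,0],0]]'
python3 -m pendant '[[[0.001,0,0],[0,0,0],0],[[0.002,0,0],[0,0,0],0]]'
```

```text
time: 13.83
tool_pos: [501.6, 178.6, 292.3]
tcp_rot: [-3.142, 0.001, -0.044]
contact_force: [-3.8, -0.0, -2.2]
grip_width: 0.2
time: 14.08
tool_pos: [503.2, 178.5, 292.3]
tcp_rot: [3.141, 0.004, -0.044]
contact_force: [-10.3, 0.2, -0.7]
grip_width: 0.3
time: 14.25
tool_pos: [504.1, 178.5, 292.1]
tcp_rot: [3.141, 0.008, -0.044]
contact_force: [-14.9, 0.0, 3.2]
grip_width: 0.4
```

Force climbs to 15 N with barely any motion, so the lever is at the stop. I'll back off, lift clear and look.

```bash
python3 -m pendant '[[[-0.005,0,0],[0,0,0],0],[[-0.015,0,0],[0,0,0],0],[[-0.035,0,0],[0,0,0],0],[[-0.06,0,0],[0,0,0],0],[[-0.09,0,-0.01],[0,0,0],0],[[-0.11,0,-0.04],[0,0,0],0],[[-0.11,0.03,-0.08],[0,0,0],0],[[-0.11,0.06,-0.12],[0,0,0],0],[[-0.11,0.06,-0.12],[0,0,0],0]]'
python3 - <<'E'
from h import *
a=snap('top','t5')['color'];b=snap('scene','s5')['color']
f=lambda i:cv2.resize(i,(400,300),interpolation=cv2.INTER_CUBIC)[:,:,::-1]
cv2.imwrite('pics/c5.png',np.vstack([np.hstack([f(a[145:295,240:440]),f(b[115:265,220:420])]),np.hstack([f(a[215:275,240:320]),f(b[155:230,340:440])])]))
E
```

```text
time: 15.0
tool_pos: [394.1, 122.0, 417.9]
tcp_rot: [-3.141, -0.011, -0.044]
contact_force: [1.7, 1.3, 0.3]
grip_width: 0.6
```

View pics/c5.png

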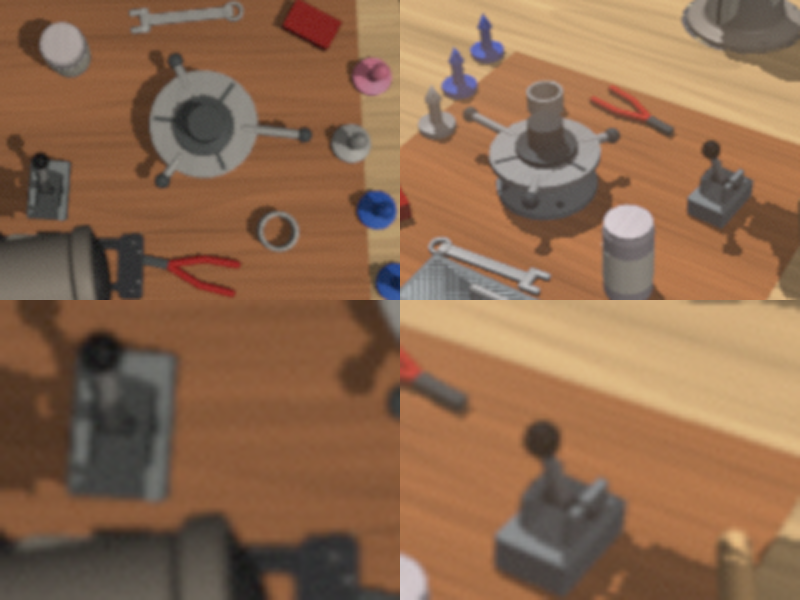

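The lever now leans away from the robot, with its ball at (100,53) in the lower-left panel. The spoke still points at the post, with its tip at (305,135). The flange and loose items look in place. Checking by number.

Run:
```python
from h import *
T=dict(np.load('pics/t5.npz'));S=dict(np.load('pics/s5.npz'));T0=dict(np.load('pics/top0.npz'));A=np.array([577.2,-57.8])
a=(240+100.5/5-.5,215+53.5/5-.5);b=(340+141.5/4-.5,155+140.5/4-.5)
print(tri(T,a,S,b))
def blob(c,u,v):
    x,y=int(u)-8,int(v)-8;z=cv2.resize(c['color'][y:y+17,x:x+17],None,fx=8,fy=8,interpolation=cv2.INTER_CUBIC)
    m=(z.max(2)<45).astype(np.uint8);k=max(cv2.findContours(m,0,2)[0],key=cv2.contourArea);(cx,cy),r=cv2.minEnclosingCircle(k)
    return (cx+.5)/8-.5+x,(cy+.5)/8-.5+y,r/8
for c,u,v in((T0,257.6,251),(T,260,225.5)):
    q=blob(c,u,v);print(q,onz(c,q[:2],127))
h=cv2.cvtColor(cv2.resize(T['color'][165:265,330:430],None,fx=8,fy=8,interpolation=cv2.INTER_CUBIC),cv2.COLOR_RGB2HSV)
m=((h[...,1]<90)&(h[...,2]<110)).astype(np.uint8); m[:,:455]=0;m[:,540:]=0;m[:320]=0;m[440:]=0
k=max(cv2.findContours(m,0,2)[0],key=cv2.contourArea);(cx,cy),r=cv2.minEnclosingCircle(k)
q=onz(T,((cx+.5)/8-.5+330,(cy+.5)/8-.5+165),64)[:2]-A;print('spoke',np.degrees(np.arctan2(q[1],q[0]))%360)
# image change, loose items
d=cv2.absdiff(T['color'],T0['color']).max(2)
for n,(x,y) in dict(can=(271,168),wrench=(333,154),magnet=(396,157),ring=(379,260),brush=(466,185),pink=(426,183)).items():print(n,d[y-8:y+9,x-8:x+9].mean().round(1))
```

```text
(array([525.18758365, 176.54491784, 125.21386898]), np.float64(3.151423975693124))
(257.95263385772705, 250.7588243484497, 4.472695827484131) [452.86560916 183.0878232  127.        ]
(259.7916669845581, 225.625, 4.152592658996582) [523.16215471 177.16756875 127.        ]
spoke 262.4918568039875
can 1.8
wrench 2.0
magnet 3.2
ring 2.0
brush 2.1
pink 1.9
```

The spoke holds at 262.49°. However, the lever ball travelled about 71 mm by my measurement, against 78 mm expected, so I'm not sure it is fully over. I'll push again, a little higher and firmer, to see if it was really the stop.

```bash
python3 -m pendant '[[[0,-0.03,0.03],[0,0,0],0],[[0,-0.055,0.06],[0,0,0],0],[[0,-0.062,0.09],[0,0,0],0],[[0.01,-0.063,0.112],[0,0,0],0],[[0.035,-0.063,0.114],[0,0,0],0],[[0.06,-0.063,0.114],[0,0,0],0],[[0.08,-0.063,0.114],[0,0,0],0],[[0.092,-0.063,0.114],[0,0,0],0],[[0.1,-0.063,0.114],[0,0,0],0],[[0.104,-0.063,0.114],[0,0,0],0]]'
python3 -m pendant '[[[0.002,0,0],[0,0,0],0],[[0.004,0,0],[0,0,0],0]]'
python3 -m pendant '[[[0.001,0,0],[0,0,0],0],[[0.002,0,0],[0,0,0],0]]'
```

```text
time: 15.93
tool_pos: [501.2, 181.9, 297.8]
tcp_rot: [-3.142, -0.0, -0.044]
contact_force: [-0.2, -0.2, -0.3]
grip_width: 0.7
time: 16.1
tool_pos: [503.2, 181.7, 297.9]
tcp_rot: [3.141, 0.004, -0.044]
contact_force: [-8.3, 2.3, 0.7]
grip_width: 0.3
time: 16.27
tool_pos: [503.9, 181.7, 297.9]
tcp_rot: [3.141, 0.008, -0.044]
contact_force: [-11.4, 1.7, 3.8]
grip_width: 0.4
```

```bash
python3 -m pendant '[[[0.001,0,0],[0,0,0],0],[[0.002,0,0],[0,0,0],0]]'
```

```text
time: 16.43
tool_pos: [504.8, 181.8, 297.8]
tcp_rot: [3.141, 0.011, -0.044]
contact_force: [-16.8, 2.0, 7.9]
grip_width: 0.4
```

It stalls at the same place, with force rising from 8 to 17 N against the roughly 3 N needed to move it, so that is the hard stop. I'll back off and do a final check.

```bash
python3 -m pendant '[[[-0.006,0,0],[0,0,0],0],[[-0.015,0,0],[0,0,0],0],[[-0.035,0,0],[0,0,0],0],[[-0.06,0,0],[0,0,0],0],[[-0.09,0,-0.01],[0,0,0],0],[[-0.11,0,-0.04],[0,0,0],0],[[-0.11,0.03,-0.08],[0,0,0],0],[[-0.11,0.06,-0.12],[0,0,0],0],[[-0.11,0.06,-0.12],[0,0,0],0],[[-0.11,0.06,-0.12],[0,0,0],0]]'
python3 - <<'E'
from h import *
T=snap('top','t6');T5=dict(np.load('pics/t5.npz'));T0=dict(np.load('pics/top0.npz'));A=np.array([577.2,-57.8])
def blob(c,u,v):
    x,y=int(u)-8,int(v)-8;z=cv2.resize(c['color'][y:y+17,x:x+17],None,fx=8,fy=8,interpolation=cv2.INTER_CUBIC)
    k=max(cv2.findContours((z.max(2)<45).astype(np.uint8),0,2)[0],key=cv2.contourArea);(cx,cy),r=cv2.minEnclosingCircle(k)
    return (cx+.5)/8-.5+x,(cy+.5)/8-.5+y
print('clutch',onz(T,blob(T,260,225.5),127))
h=cv2.cvtColor(cv2.resize(T['color'][165:265,330:430],None,fx=8,fy=8,interpolation=cv2.INTER_CUBIC),cv2.COLOR_RGB2HSV)
m=((h[...,1]<90)&(h[...,2]<110)).astype(np.uint8); m[:,:455]=0;m[:,540:]=0;m[:320]=0;m[440:]=0
k=max(cv2.findContours(m,0,2)[0],key=cv2.contourArea);(cx,cy),r=cv2.minEnclosingCircle(k)
q=onz(T,((cx+.5)/8-.5+330,(cy+.5)/8-.5+165),64)[:2]-A;print('spoke',np.degrees(np.arctan2(q[1],q[0]))%360)
d=cv2.absdiff(T['color'],T0['color']).max(2)
print('pliers,flange,hammer diff',d[270:290,325:360].mean(),d[200:210,336:346].mean(),d[180:255,185:230].mean())
from plant import close_job
o=get_obs();print(o['contact_force'],o['time'],close_job())
E
```

```text
time: 17.27
tool_pos: [395.6, 124.9, 422.3]
tcp_rot: [-3.141, -0.009, -0.046]
contact_force: [0.5, 0.6, -0.9]
grip_width: 0.5
clutch [523.31773853 177.28354662 127.        ]
spoke 262.45503874914914
pliers,flange,hammer diff 13.214285714285714 2.47 37.885925925925925
the job is handed in; nothing more can be done
[-0.18860993 -0.06703791 -0.60757874] 17.3167 None
```

The long spoke points at the grey index post and the clutch lever is at its far stop. I handed the job in at 17.3 s with the arm clear of everything.

**Spoke:** I pushed it counter-clockwise with the closed fingers, at about 3 N. After a first stop I looked again and pushed the last 2.9°. My last check put the spoke at 262.5° and the post at 262.4–262.5° from the top camera. The scene camera read 0.3–1.6° higher for the same points.

**Clutch lever:** I pushed it only once the spoke was aligned. Two separate pushes stalled at the same place, with the force rising to about 15 and 17 N; the lever moves at about 3 N, so I took this as the far stop.

**Checks that did not agree:**
- **Lever travel:** the ball moved about 71 mm in the images, against 78 mm expected for the full swing. I trusted the stall. The lever may not have started exactly at its near stop, but I did not confirm that.
- **Pliers and hammer:** comparing pictures before and after, these two areas changed by 13 and 38 grey levels. I put this down to the arm and its shadow, because the arm never went low near the hammer and the pliers looked unmoved. I did not verify it further.
- **Flange, can, wrench, magnet, ring, brush and pink post:** these areas showed almost no change (2–3 levels), the flange in the final picture and the others in the one before the second lever push.

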